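Bring the tripped control box back on

ROBOT

A 7-joint arm with a two-finger parallel gripper is mounted at the origin on a cart in front of the work surface, level with it; the furniture and walls round the work are solid. World frame = base frame: x ahead of the robot, y to its left, z up, the work surface at z = 0. Lengths are in m, angles in rad, forces in N, time in s.
With the tool pointing down it reaches from about 0.35 to 0.9 m from the base axis. Payload 8.1 kg.
Tool frame: the origin (TCP) lies midway between the tips of the shut fingers; the grasp point (between the pads) lies 19 mm behind it; z points along the fingers, y is the line along which they close (so a half turn about z gives the same grasp; the last joint's range is limited). The gripper opens to 92 mm and grips with 3 to 60 N. Pads are 19 mm wide; open, the fingers measure 130 mm over their backs; the gripper's body (75 mm by 190 mm) begins 47 mm behind the grasp point.
Start: joints at [-1.265, 0.434, 0.025, 1.573, -0.012, 1.134, -0.075], TCP at [0.248, 0.574, 0.227] pointing down, gripper open.
Joint ranges: [-2.62, 2.62], [-0.44, 2.09], [-1.27, 1.32], [0.08, 2.57], [-1.32, 4.46], [0.12, 2], [-2.74, 2.74]. Speed limits (rad/s): [2.22, 2.22, 3.01, 3.01, 3.14, 3.14, 3.14].

INTERFACE

Orientations are given as a rotation vector (axis times angle).
In Python, from cell import observe, get_image, camera_model, sign_off, recognise, silhouettes gives the robot as it stands.
- The arm moves only by the tool apply_moves, never from a script. Its argument "motion" is a list of rows, each an object of numbers: "x", "y", "z": the shift along the world's x, y, z in cm; "yaw": the turn about the world's z in degrees; "hand": the opening, from -1 (shut) to 1 (fully open), so that 0 is half open. In form: [{"x": .., "y": .., "z": .., "yaw": .., "hand": ..}, ...]. A call has 1 to 10 rows; each row is the pose to reach, as a shift and turn from the pose commanded when the call began; what a row does not reach only later rows make up. A row lasts 1/8 s, in which the tool goes at most 62.5 mm and 10.7 degrees, less where a joint would pass 70% of its speed; a pose out of reach is approached as far as the arm can. A call with a gripper value outside its range is refused whole. The fingers move at their own pace and stop on an object; "newtons" is the grip in N (left out, the last holds). Time passes only in rows, so rows that repeat a pose let the fingers close. It gives the time, the measured TCP pose, the force, the opening and the grip force at its end, in the units of the state.
- observe(): the state, without advancing time (a new reading comes with each control period).
- get_image(name): name is "side" or "top"; returns the picture (384x512x3 uint8, blue, green, red); there is no depth.
- camera_model(name): a dict with "camera_matrix" (3x3 intrinsics, pixels), "T" (4x4, takes a point from camera to world coordinates). Camera axes: x right, y up, looking along -z (the intrinsics and any distortion apply to the point x, -y, -z); pixel columns grow to the right and rows downward; lengths in m; the calibration is good to about 2 mm. A picture is of the moment at which its call begins. camera_model takes no time and is no camera call.
- sign_off(): hands the job in; it is judged then, once.
Trained networks look in the newest picture that a camera, given by its name, has taken for a name from the list of things; names that differ only in an ending like _2 or _b are one class to them, and where a whole thing is asked for, a point or a joint stands for the part that bears it (a point fixed in the world has none). Each returns a list of dicts, best first, with "p" (0 to 1); they miss things now and then, are a little off and sometimes report something else, mostly with a low value. They report only what shows in the picture. A call takes as long as a camera call.
- recognise(query, camera): "rect" ([left, top, right, bottom] in pixels, round what is visible of it).
- silhouettes(query, camera): "mask" (384x512 bool, what is visible of it) and "rect" ([left, top, right, bottom] in pixels, round what is visible of it).
The state is a dict: "clock": time; "joints": joint angles; "dq": joint speeds; "joint_efforts": joint torques, N m; "position": TCP position; "ee_rot": TCP orientation; "force": force on the tool from outside, world axes, zero at the start; "ft_torque": the same for the moment, N m; "width": opening from 0.0 (shut) to 1.0 (fully open); "gripper_force": force on a finger pad.
Only numpy, scipy, OpenCV 4.12 (cv2) and the standard library are available. Lean on these libraries where they do the work, as an engineer would, in place of code of your own. Each camera call takes 0.05 s, during which the arm holds its last target. There are 200 camera calls.

TASK

The control box of the bench's fume extractor has tripped. With the closed fingertips, push the one breaker button that has popped out (its yellow band shows) back in until it stays in; only then tip the red main switch over to its far end, the one with the white bar, so that it snaps on, and after that press the green start button right down and let it come up again. Do not press the red mushroom stop or the two breakers that are still in, and leave the things lying about where they are.

Things in the scene. Friction and masses are not known exactly. Their poses are not given: they have to be found in the camera images.
- control_box: blue-grey sloping-desk enclosure fixed to the bench, 220 mm wide (y), 170 deep (x), 50 high in front, 96 at the back. Origin under its centre; x to the back, y left. Panel on top rises to the back at 15 degrees. Back row: 3 breakers 48 apart in any order, at the right a lamp 14 tall; front row, 76 down the slope: main switch left, green start middle, red stop right, 68 to 70 apart.
- tripped_breaker_top (a point): push-to-reset breaker button, black cap 18 mm across in a grey collar with a dark nut 28 mm across, the collar's top 7.5 mm off the panel; this point is the centre of the cap's top; z off the panel, x up the slope. The one that has popped out, with a yellow band under its cap: the point stands 19 mm off the panel when out, 11 mm when in.
- tripped_breaker (a joint): travel of that button into the panel, 0 = popped out, 0.008 m = fully in. Over-centre: about 5 N starts it, the force falls to nothing half-way (0.004), beyond which it snaps in by itself and stays.
- second_breaker_top (a point): push-to-reset breaker button, black cap 18 mm across in a grey collar with a dark nut 28 mm across, the collar's top 7.5 mm off the panel; this point is the centre of the cap's top; z off the panel, x up the slope. This one is in (point 11 mm off the panel), does not move, and is not to be pressed.
- third_breaker_top (a point): push-to-reset breaker button, black cap 18 mm across in a grey collar with a dark nut 28 mm across, the collar's top 7.5 mm off the panel; this point is the centre of the cap's top; z off the panel, x up the slope. This one is in (point 11 mm off the panel), does not move, and is not to be pressed.
- main_switch_on_end (a point): point on the top of the far (on) half of the red rocker, which is 45 mm long up the slope, 26 wide, in a frame 8 high; 16 mm from the pivot, moving with it. White bar on this half, ring on the near half. Off: x up the slope, z off the panel, far half raised 0.4 rad, point 16 mm off the panel. On: far half parallel to the panel, point 10 mm off it.
- main_switch (a joint): angle of the rocker, 0 = off, 0.4 rad = fully on (far end down). Over-centre: about 5 N on the far end starts it, nothing half-way (0.2), beyond which it snaps on by itself and stays.
- start_button_top (a point): green round start button, 25 mm across, in a steel collar: centre of its top face, 20 mm above the panel when up, moving with it; z off the panel, x up the slope.
- start_button (a joint): travel of the start button, 0 = up, 0.006 m = right down. Spring return, 1 N at the start to 5 N fully down.
- stop_button_top (a point): red mushroom stop button, 38 mm across: centre of its top, 31 mm above the panel; z off the panel. Not to be pressed.
- stop_button (a joint): travel of the stop button, 0 = up; 3 N starts it.
- tape_measure: yellow tape measure lying loose on the bench behind the box, 33x81 mm, 64 mm high; origin at the centre of its underside. Not to be moved.
- marker: paint marker with a red cap lying loose in front of the box, 17x126x18 mm; origin at its centre underneath. Not to be moved.
- earplug_pot: white pot with an orange lid standing loose behind the box, 50 mm across, 42 mm high; origin under its centre. Not to be moved.
- mig_pliers: red-handled welding pliers lying loose between the box and the robot, 74x239x18 mm; origin at the centre underneath. Not to be moved.

How it is judged:
By the outcome, as a careful person would: the job done as asked, in the order asked, and still so for the second after the job is handed in, with the robot touching nothing.
It also fails if it takes over 40 s, if anything falls off the work surface, if the arm or the gripper's body presses on something with over 40 N, if the wrist force passes 120 N, or if a joint passes its speed limit or range.

## Working session

There is one attempt and no reset: what is moved stays moved. The work goes in short steps, Python scripts to look and compute and a tool call to move; the robot and the scene stay as the last step left them, time stands still between calls to the robot, and variables do not carry over. Pictures are saved under pics/ and viewed, at most 10 in all, crops included, and the job is handed in when it is done.

Besides the shell and the picture viewer there is one more tool, called after "Request:" as name([rows], argument=value, ...), one row to a line, values as JSON. apply_moves: Moves the arm, as the interface text tells. Its arguments: {"type":"object","properties":{"motion":{"type":"array","items":{"type":"object","properties":{"x":{"type":"number"},"y":{"type":"number"},"z":{"type":"number"},"yaw":{"type":"number"},"hand":{"type":"number"}}}},"newtons":{"type":"number"}},"required":["motion"]}

```bash
mkdir -p pics
cat > h.py <<'E'
from cell import *
import numpy as np, cv2
names=["tripped_breaker_top","second_breaker_top","third_breaker_top","main_switch_on_end","start_button_top","stop_button_top","control_box","tape_measure","marker","earplug_pot","mig_pliers"]
E
python3 - <<'E'
from h import *
s=observe();print(s['clock'],s['position'],s['ee_rot'],s['width'])
for c in ("top","side"):
    im=get_image(c);cv2.imwrite(f"pics/{c}0.png",im)
    m=camera_model(c);print(c,np.round(m["camera_matrix"],1).tolist(),np.round(m["T"],3).tolist(),[k for k in m])
    for n in names:
        print(n,[(round(r['p'],2),np.round(r['rect']).tolist()) for r in recognise(n,c)[:4]])
E
```

```text
0.0 [0.24829189 0.5729983  0.2259414 ] [-6.37780405e-01 -3.07597018e+00  2.51092307e-03] 0.9992907712933004
top [[477.4, 0.0, 258.6], [0.0, 477.4, 192.9], [0.0, 0.0, 1.0]] [[-0.014, 0.992, -0.123, 0.395], [-1.0, -0.014, 0.005, -0.285], [0.003, 0.123, 0.992, 1.003], [0.0, 0.0, 0.0, 1.0]] ['camera_matrix', 'T']
tripped_breaker_top []
second_breaker_top []
third_breaker_top []
main_switch_on_end [(0.55, [208.0, 170.0, 238.0, 197.0]), (0.27, [247.0, 235.0, 266.0, 251.0])]
start_button_top [(0.51, [280.0, 115.0, 319.0, 142.0])]
stop_button_top [(0.84, [246.0, 234.0, 267.0, 252.0])]
control_box [(0.78, [186.0, 133.0, 323.0, 272.0])]
tape_measure [(0.9, [279.0, 114.0, 318.0, 140.0])]
marker [(0.65, [175.0, 245.0, 238.0, 262.0])]
earplug_pot [(0.94, [313.0, 173.0, 343.0, 196.0])]
mig_pliers [(0.77, [206.0, 286.0, 325.0, 329.0]), (0.52, [282.0, 116.0, 316.0, 138.0])]
side [[447.2, 0.0, 252.2], [0.0, 447.2, 193.2], [0.0, 0.0, 1.0]] [[-1.0, -0.017, 0.024, 0.506], [0.03, -0.652, 0.757, 0.497], [0.002, 0.758, 0.653, 0.784], [0.0, 0.0, 0.0, 1.0]] ['camera_matrix', 'T']
tripped_breaker_top [(0.57, [207.0, 201.0, 217.0, 209.0])]
second_breaker_top [(0.43, [276.0, 192.0, 292.0, 209.0])]
third_breaker_top [(0.5, [225.0, 195.0, 230.0, 200.0])]
main_switch_on_end [(0.75, [222.0, 218.0, 238.0, 236.0]), (0.35, [320.0, 188.0, 344.0, 221.0])]
start_button_top [(0.49, [253.0, 212.0, 262.0, 220.0])]
stop_button_top [(0.56, [274.0, 192.0, 288.0, 207.0]), (0.48, [226.0, 216.0, 241.0, 237.0])]
control_box [(0.73, [189.0, 169.0, 304.0, 272.0])]
tape_measure [(0.74, [178.0, 180.0, 193.0, 215.0])]
marker [(0.54, [285.0, 240.0, 293.0, 281.0]), (0.45, [251.0, 208.0, 261.0, 220.0])]
earplug_pot [(0.45, [224.0, 171.0, 238.0, 183.0])]
mig_pliers [(0.8, [318.0, 188.0, 343.0, 223.0])]
```

Run:
```python
import cv2
t=cv2.imread("pics/top0.png")[105:335,165:350];s=cv2.imread("pics/side0.png")[155:290,170:350]
cv2.imwrite("pics/tc.png",cv2.resize(t[:165],None,fx=3.6,fy=3.6,interpolation=3))
cv2.imwrite("pics/sc.png",cv2.resize(s,None,fx=4.4,fy=4.4,interpolation=3))
```

```text
(no output)
```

View pics/tc.png

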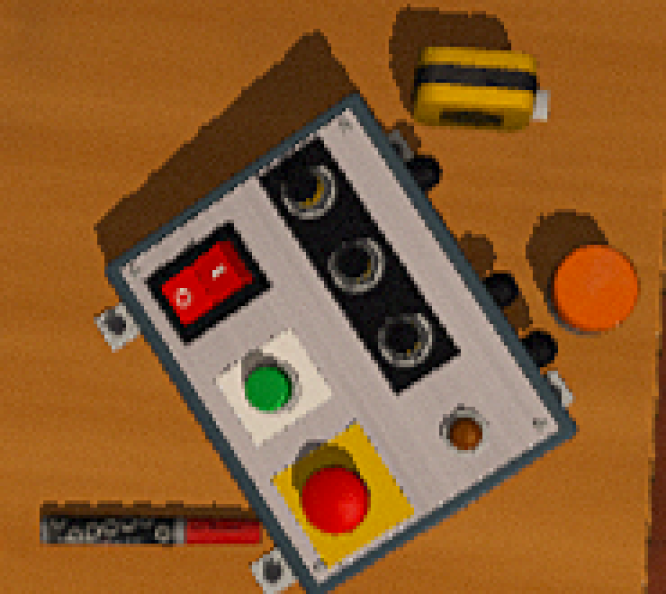

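View pics/sc.png

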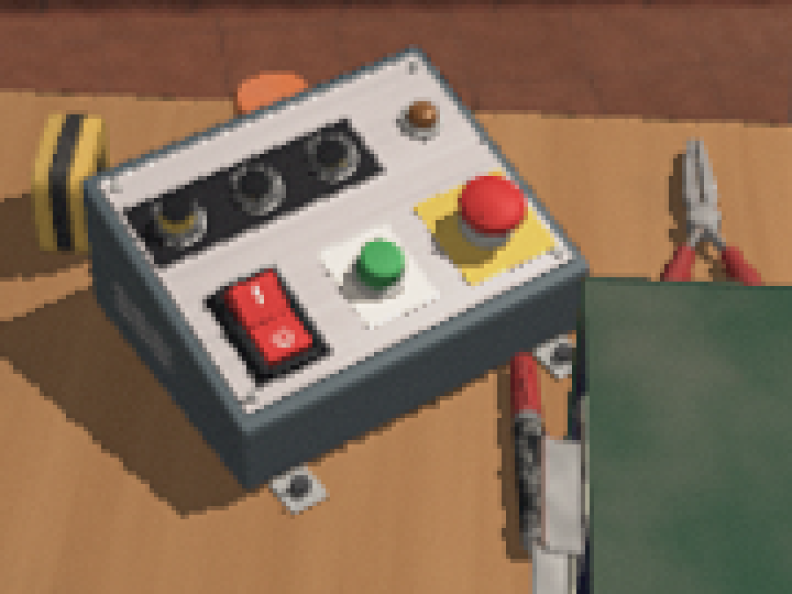

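View pics/top0.png

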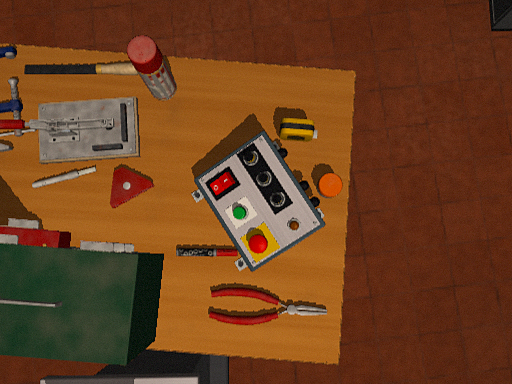

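The pictures show the box yawed, its back towards image right and up in the top view. The yellow band is on the left breaker, at about (249,157) in top and (210,202) in side. The rocker bar is at (225,180), start at (239,213) and stop at (258,243). I'll fit the box pose from the panel corners, then intersect rays with planes at the known heights.

```bash
cat >> h.py <<'E'
from scipy.optimize import least_squares
M={c:camera_model(c) for c in ("top","side")}
def proj(c,P):
    T=np.array(M[c]["T"]);K=np.array(M[c]["camera_matrix"])
    q=(np.atleast_2d(P)-T[:3,3])@T[:3,:3]; q=q*[1,-1,-1]; u=q@K.T
    return u[:,:2]/u[:,2:]
def tw(p,P):   # box->world
    c,s=np.cos(p[2]),np.sin(p[2]); return np.atleast_2d(P)@np.array([[c,s,0],[-s,c,0],[0,0,1]])+[p[0],p[1],0]
a=np.radians(15)
def panel(u,v,h): # u up slope from panel centre, v left, h off the panel -> box frame
    return np.array([u*np.cos(a)-h*np.sin(a),v,.073+u*np.sin(a)+h*np.cos(a)])
E
cat > fit.py <<'E'
from h import *
tp=lambda L:np.array(L)/3.6+[165,105]
sp=lambda L:np.array(L)/4.4+[170,155]
C=[[.085,.11,.096],[-.085,.11,.050],[-.085,-.11,.050],[.085,-.11,.096]]
ct=tp([(352,97),(112,262),(310,592),(575,430)]);cs=sp([(90,182),(243,425),(585,262),(417,47)])
f=lambda p:np.r_[(proj("top",tw(p,C))-ct).ravel(),(proj("side",tw(p,C))-cs).ravel()]
r=least_squares(f,[.45,-.27,-1]);p=r.x
print("box",p,np.degrees(p[2]));print(np.round(r.fun.reshape(2,4,2),1).tolist())
pts={"trip":((303,185),(178,208),.019),"sec":((355,265),(260,187),.011),"third":((405,335),(332,155),.011),
"rock":((218,270),(258,295),.016),"start":((268,388),(382,264),.020),"stop":((335,498),(493,205),.031)}
for n,(t,s,h) in pts.items():
    o=[]
    for c,px in (("top",tp(t)),("side",sp(s))):
        o.append(least_squares(lambda q:(proj(c,tw(p,panel(q[0],q[1],h)))-px).ravel(),[0,0]).x)
    g=least_squares(lambda q:np.r_[(proj("top",tw(p,q))-tp(t)).ravel(),(proj("side",tw(p,q))-sp(s)).ravel()],[0,0,.1]).x
    hh=(g-panel(0,0,0))@[-np.sin(a),0,np.cos(a)]
    m=np.mean(o,0);print(n,"uv mm",np.round(np.array(o)*1e3,1).tolist(),"h",round(hh*1e3,1),"world",np.round(tw(p,panel(*m,h))[0],4))
E
python3 fit.py
```

```text
box [ 0.49453768 -0.28709214 -1.02307439] -58.61784479429615
[[[1.6, -3.0], [-3.3, 0.7], [-0.4, 2.5], [1.5, 0.2]], [[-2.7, -2.2], [-0.1, 1.5], [2.0, 0.6], [0.3, -2.1]]]
trip uv mm [[36.8, 78.8], [33.1, 81.0]] h 14.5 world [ 0.5777 -0.2701  0.1004]
sec uv mm [[35.9, 28.4], [30.4, 32.0]] h 4.1 world [ 0.5355 -0.2962  0.0922]
third uv mm [[38.3, -17.7], [31.5, -14.2]] h 3.0 world [ 0.497  -0.3217  0.0927]
rock uv mm [[-28.2, 67.1], [-30.6, 69.5]] h 12.5 world [ 0.5359 -0.2237  0.0808]
start uv mm [[-38.5, -1.8], [-45.4, 3.8]] h 10.6 world [ 0.4716 -0.2476  0.0815]
stop uv mm [[-36.6, -70.9], [-45.9, -64.2]] h 19.0 world [ 0.412  -0.2814  0.0923]
```

```bash
cat > fit2.py <<'E'
from h import *
k=lambda L,f,o:(np.array(L)+.5)/f-.5+o
# coloured parts measured from the full image
for c,rois in (("top",dict(green=(225,245,200,225),red=(240,275,230,258))),("side",dict(green=(245,268,205,226),red=(270,295,190,215)))):
    im=cv2.imread(f"pics/{c}0.png");hsv=cv2.cvtColor(im,cv2.COLOR_BGR2HSV)
    for n,(x0,x1,y0,y1) in rois.items():
        h,s,v=cv2.split(hsv[y0:y1,x0:x1]);m=(s>150)&(v>60)&(((h>45)&(h<85)) if n=="green" else ((h<7)|(h>172)))
        ys,xs=np.nonzero(m);print(c,n,xs.mean()+x0,ys.mean()+y0,[xs.min()+x0,xs.max()+x0,ys.min()+y0,ys.max()+y0])
T0=k([(352,97),(112,262),(310,592),(575,430)],3.6,[165,105]);S0=k([(90,182),(243,425),(585,262),(417,47)],4.4,[170,155])
T1=k([(303,185),(355,265),(405,335),(268,388),(335,498),(218,270)],3.6,[165,105])
S1=k([(177,206),(260,187),(332,154),(381,259),(493,200),(258,295)],4.4,[170,155])
def model(q):
    p=q[:3];d,u0,v0,vs=q[3:7]
    c=[panel(a_*(.088-d),b*(.11-d),0) for a_,b in ((1,1),(-1,1),(-1,-1),(1,-1))]
    f=[panel(u0,v0+.048,.019),panel(u0,v0,.011),panel(u0,v0-.048,.011),panel(u0-.076,vs,.02),panel(u0-.076,vs-.069,.030),panel(u0-.076+.0147,vs+.069,.0162)]
    return tw(p,c),tw(p,f)
def res(q):
    c,f=model(q);o=[]
    for cam,off,C,F in (("top",q[7:10],T0,T1),("side",q[10:13],S0,S1)):
        o+=[(proj(cam,c+off)-C).ravel(),(proj(cam,f+off)-F).ravel()]
    return np.r_[np.concatenate(o),q[7:13]/.002]
r=least_squares(res,np.r_[.495,-.287,-1.02,.005,.035,.03,0,np.zeros(6)],x_scale=.01);q=r.x
if __name__=="__main__":
    print(np.round(q,4));R=r.fun[:-6].reshape(2,10,2);print(np.round(R,1).tolist())
    for n,w in zip("trip sec third start stop rock".split(),model(q)[1]):print(n,np.round(w,4))
    print(np.round(np.sqrt(np.diag(np.linalg.inv(r.jac.T@r.jac))),4))
E
python3 fit2.py
```

```text
top green 238.75 212.43965517241378 [np.int64(233), np.int64(244), np.int64(207), np.int64(218)]
top red 257.55970149253733 243.46641791044777 [np.int64(249), np.int64(266), np.int64(235), np.int64(252)]
side green 257.0 219.0 [np.int64(257), np.int64(257), np.int64(219), np.int64(219)]
side red 281.35333333333335 201.08 [np.int64(274), np.int64(288), np.int64(195), np.int64(207)]
[ 4.9540e-01 -2.8670e-01 -1.0199e+00  3.8000e-03  3.5600e-02  3.0500e-02
 -8.0000e-04 -2.0000e-04 -7.0000e-04  2.0000e-04  2.0000e-04  7.0000e-04
 -1.1000e-03]
[[[1.3, -0.3], [-0.4, 1.5], [0.9, -0.1], [-0.7, -0.7], [-0.0, 0.5], [-0.2, -0.9], [-0.7, 0.6], [-0.5, 0.1], [-1.2, 0.5], [1.2, -1.1]], [[-0.6, -0.4], [0.6, 0.5], [-0.3, 0.9], [-0.3, 0.4], [0.6, 0.4], [-0.7, -0.8], [0.2, -0.5], [0.7, -0.2], [0.5, -0.2], [-0.6, -0.8]]]
trip [ 0.5778 -0.2707  0.1006]
sec [ 0.5379 -0.2976  0.0928]
third [ 0.497  -0.3228  0.0928]
start [ 0.4717 -0.2495  0.0819]
stop [ 0.4115 -0.2834  0.0915]
rock [ 0.5384 -0.2263  0.082 ]
[0.0016 0.0019 0.0055 0.0006 0.001  0.0012 0.0012 0.0015 0.0017 0.0019
 0.0015 0.0017 0.0016]
```

View pics/side0.png

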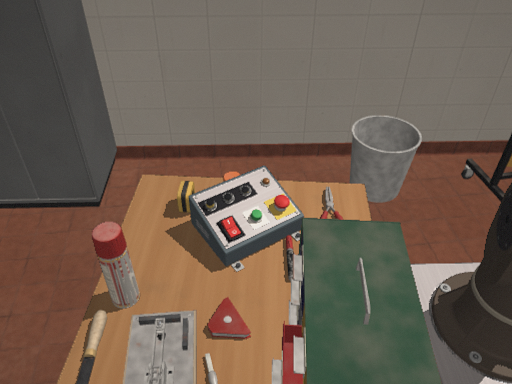

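Run:
```python
from h import *
# toolbox corner near marker: top px (164,254) / side px approx (302,219)
for t,s in (((164,254),(303,219)),):
    g=least_squares(lambda q:np.r_[(proj("top",q)-t).ravel(),(proj("side",q)-s).ravel()],[.3,0,.1]);print(g.x,g.fun)
```

```text
[ 0.3914176  -0.12548287  0.1799264 ] [-0.2195913   1.58594155 -1.82816827 -0.10124963]
```

The tool chest is about 0.18 m high near (0.39, -0.13), so I'll travel high with the fingers shut.

Request:
apply_moves([
  {"z":6,"hand":-1},
  {"z":12,"hand":-1},
  {"x":2,"y":-6,"z":12,"yaw":-5,"hand":-1},
  {"x":4,"y":-12,"z":12,"yaw":-10,"hand":-1},
  {"x":6,"y":-17.5,"z":12,"yaw":-13,"hand":-1},
  {"x":8,"y":-23,"z":12,"yaw":-16,"hand":-1},
  {"x":10,"y":-28.5,"z":12,"yaw":-19,"hand":-1},
  {"x":12,"y":-34,"z":12,"yaw":-22,"hand":-1},
  {"x":14,"y":-40,"z":12,"yaw":-25,"hand":-1},
  {"x":16,"y":-45,"z":12,"yaw":-28,"hand":-1},
])

```text
schema error: expected keys x, y, z, yaw, hand
```

Request:
apply_moves([
  {"x":0,"y":0,"z":6,"yaw":0,"hand":-1},
  {"x":0,"y":0,"z":12,"yaw":0,"hand":-1},
  {"x":2,"y":-6,"z":12,"yaw":-5,"hand":-1},
  {"x":4,"y":-12,"z":12,"yaw":-10,"hand":-1},
  {"x":6,"y":-17.5,"z":12,"yaw":-13,"hand":-1},
  {"x":8,"y":-23,"z":12,"yaw":-16,"hand":-1},
  {"x":10,"y":-28.5,"z":12,"yaw":-19,"hand":-1},
  {"x":12,"y":-34,"z":12,"yaw":-22,"hand":-1},
  {"x":14,"y":-40,"z":12,"yaw":-25,"hand":-1},
  {"x":16,"y":-45,"z":12,"yaw":-28,"hand":-1},
])

```text
clock: 2.45
position: [0.4088, 0.1211, 0.3471]
ee_rot: [1.366, 2.828, 0.002]
force: [0.7, 0.8, 0.3]
width: 0.011
gripper_force: 0.0
```

Request:
apply_moves([
  {"x":2.4,"y":-5.5,"z":0,"yaw":-1,"hand":-1},
  {"x":4.8,"y":-11,"z":0,"yaw":-2,"hand":-1},
  {"x":7.2,"y":-16.5,"z":0,"yaw":-3,"hand":-1},
  {"x":9.6,"y":-22,"z":0,"yaw":-4,"hand":-1},
  {"x":12,"y":-28,"z":0,"yaw":-5,"hand":-1},
  {"x":14.5,"y":-33.5,"z":-4,"yaw":-6,"hand":-1},
  {"x":16.9,"y":-39.2,"z":-9,"yaw":-7,"hand":-1},
  {"x":16.9,"y":-39.2,"z":-14,"yaw":-7,"hand":-1},
  {"x":16.9,"y":-39.2,"z":-19,"yaw":-7,"hand":-1},
  {"x":16.9,"y":-39.2,"z":-19.7,"yaw":-7,"hand":-1},
])

```text
clock: 3.7
position: [0.5751, -0.2673, 0.146]
ee_rot: [-1.531, -2.735, 0.002]
force: [-0.1, -0.7, 0.9]
width: 0.003
gripper_force: 0.0
```

Run:
```python
from h import *
import fit2
from scipy.spatial.transform import Rotation as R
s=observe();P=s['position'];print(s['clock'],P,R.from_rotvec(s['ee_rot']).as_matrix()[:,1],s['force'])
t=get_image("top");d=get_image("side")
for c,im,o,f in (("top",t,(170,110),4.4),("side",d,(165,120),4.4)):
    y,x=o[1],o[0];cr=cv2.resize(im[y:y+130,x:x+90 if c=="side" else x+90],None,fx=f,fy=f,interpolation=3)
    Q=np.vstack([P,fit2.model(fit2.q)[1]])
    for i,u in enumerate(proj(c,Q)):
        u=tuple(int(round(v)) for v in (u-o)*f); cv2.drawMarker(cr,u,(255,0,255) if i==0 else (255,255,0),cv2.MARKER_CROSS,12,1)
    globals()[c]=cr
cv2.imwrite("pics/n1.png",np.hstack([top,side]))
```

```text
top green 238.75 212.43965517241378 [np.int64(233), np.int64(244), np.int64(207), np.int64(218)]
top red 257.55970149253733 243.46641791044777 [np.int64(249), np.int64(266), np.int64(235), np.int64(252)]
side green 257.0 219.0 [np.int64(257), np.int64(257), np.int64(219), np.int64(219)]
side red 281.35333333333335 201.08 [np.int64(274), np.int64(288), np.int64(195), np.int64(207)]
3.7 [ 0.57514747 -0.26732934  0.14602581] [ 0.85227017  0.5230824  -0.00451229] [-0.13943458 -0.72425036  0.9117149 ]
```

View pics/n1.png

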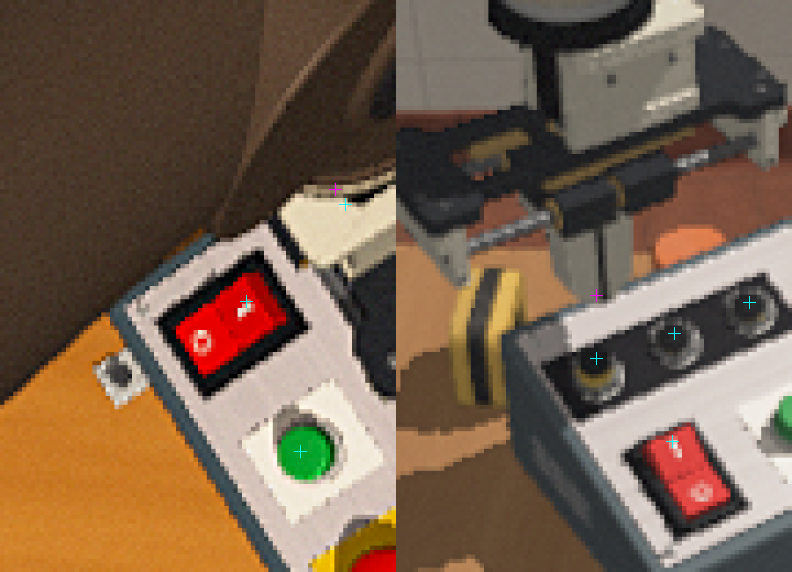

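The tip cross lies on the fingertip and the cap cross on the tripped cap in the side view, so the calibration agrees. The arm still lags a little, so I'll settle it while correcting and come down to z ≈ 0.11.

Request:
apply_moves([
  {"x":0,"y":0,"z":-1,"yaw":0,"hand":-1},
  {"x":0,"y":0,"z":-2,"yaw":0,"hand":-1},
  {"x":0,"y":0,"z":-3,"yaw":0,"hand":-1},
  {"x":0,"y":0,"z":-3,"yaw":0,"hand":-1},
])

```text
clock: 4.3
position: [0.577, -0.2681, 0.119]
ee_rot: [-1.532, -2.741, 0.0]
force: [0.3, 0.5, 0.7]
width: 0.005
gripper_force: 0.0
```

Request:
apply_moves([
  {"x":0.1,"y":-0.3,"z":-0.5,"yaw":0,"hand":-1},
  {"x":0.1,"y":-0.3,"z":-1.2,"yaw":0,"hand":-1},
  {"x":0.1,"y":-0.3,"z":-1.6,"yaw":0,"hand":-1},
  {"x":0.1,"y":-0.3,"z":-1.8,"yaw":0,"hand":-1},
  {"x":0.1,"y":-0.3,"z":-1.8,"yaw":0,"hand":-1},
])

```text
clock: 4.92
position: [0.5784, -0.2717, 0.1019]
ee_rot: [1.534, 2.742, -0.0]
force: [-1.3, 0.3, 3.9]
width: 0.003
gripper_force: 1.7
```

Request:
apply_moves([
  {"x":0,"y":0,"z":-0.2,"yaw":0,"hand":-1},
  {"x":0,"y":0,"z":-0.4,"yaw":0,"hand":-1},
  {"x":0,"y":0,"z":-0.5,"yaw":0,"hand":-1},
  {"x":0,"y":0,"z":-0.5,"yaw":0,"hand":-1},
])

```text
clock: 5.42
position: [0.5784, -0.2712, 0.0964]
ee_rot: [-1.533, -2.742, -0.0]
force: [-0.4, 1.1, -0.5]
width: 0.007
gripper_force: 0.0
```

Request:
apply_moves([
  {"x":0,"y":0,"z":2,"yaw":0,"hand":-1},
  {"x":0,"y":0,"z":4,"yaw":0,"hand":-1},
  {"x":-2,"y":2.4,"z":4,"yaw":0,"hand":-1},
  {"x":-4.2,"y":4.8,"z":4,"yaw":0,"hand":-1},
  {"x":-4.2,"y":4.8,"z":2,"yaw":0,"hand":-1},
  {"x":-4.2,"y":4.8,"z":0.5,"yaw":0,"hand":-1},
  {"x":-4.2,"y":4.8,"z":0.5,"yaw":0,"hand":-1},
])

```text
clock: 6.3
position: [0.5362, -0.2236, 0.1015]
ee_rot: [-1.533, -2.741, 0.001]
force: [-0.7, -0.3, 0.3]
width: 0.004
gripper_force: 0.0
```

```bash
python3 - >/dev/null <<'E'
from h import *
im=get_image("side");cv2.imwrite("pics/n2.png",cv2.resize(im[165:265,185:310],None,fx=6,fy=6,interpolation=3))
E
```

```text
(no output)
```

View pics/n2.png

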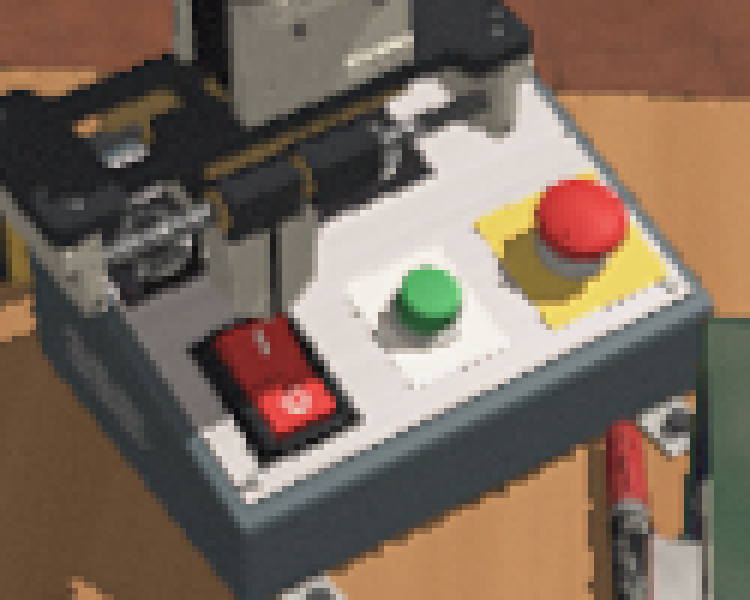

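The breaker, at about (155,245) in the crop, shows no yellow now. The force also dropped to zero after 4 N, with the tip 6.5 mm below first contact. I'll confirm by colour, then press the rocker's far half.

Run:
```python
from h import *
for f in ("side0","n2"):
    im=cv2.imread(f"pics/{f}.png")
    if f=="n2": im=cv2.resize(im,(125,100),interpolation=cv2.INTER_AREA);im=im[30:52,17:40]
    else: im=im[195:217,202:225]
    h,s,v=cv2.split(cv2.cvtColor(im,cv2.COLOR_BGR2HSV));print(f,((h>15)&(h<35)&(s>120)&(v>50)).sum())
```

```text
side0 14
n2 4
```

Request:
apply_moves([
  {"x":0,"y":0,"z":-0.6,"yaw":0,"hand":-1},
  {"x":0,"y":0,"z":-1.0,"yaw":0,"hand":-1},
  {"x":0,"y":0,"z":-1.2,"yaw":0,"hand":-1},
  {"x":0,"y":0,"z":-1.4,"yaw":0,"hand":-1},
  {"x":0,"y":0,"z":-1.4,"yaw":0,"hand":-1},
])

```text
clock: 6.98
position: [0.5364, -0.2235, 0.0876]
ee_rot: [-1.533, -2.742, 0.0]
force: [-0.6, 0.6, -0.2]
width: 0.007
gripper_force: 0.0
```

Run:
```python
from h import *
b=cv2.imread("pics/side0.png")
a=cv2.resize(cv2.imread("pics/n2.png"),(125,100),interpolation=cv2.INTER_AREA)
n=get_image("side")
for im,o in ((b,0),(n,0)):
    h,s,v=cv2.split(cv2.cvtColor(im[190:217,200:226],cv2.COLOR_BGR2HSV));y,x=np.nonzero((h>15)&(h<35)&(s>120)&(v>50));print(list(zip((x+200).tolist(),(y+190).tolist())))
```

```text
[(213, 204), (207, 205), (208, 205), (211, 205), (212, 205), (213, 205), (207, 206), (208, 206), (209, 206), (210, 206), (211, 206), (212, 206), (209, 207), (210, 207)]
[(202, 190), (203, 190), (204, 190), (205, 190), (209, 190), (210, 193), (223, 197), (225, 197), (221, 198), (222, 198), (220, 199), (220, 202), (221, 203), (222, 204), (222, 205), (222, 207)]
```

The yellow band pixels (207–213, 204–207) are gone, and what remains is brass on the gripper. I'll go on pressing the rocker.

Request:
apply_moves([
  {"x":0,"y":0,"z":-0.2,"yaw":0,"hand":-1},
  {"x":0,"y":0,"z":-0.4,"yaw":0,"hand":-1},
  {"x":0,"y":0,"z":-0.6,"yaw":0,"hand":-1},
  {"x":0,"y":0,"z":-0.6,"yaw":0,"hand":-1},
])

```text
clock: 7.52
position: [0.5362, -0.2233, 0.0815]
ee_rot: [-1.533, -2.741, -0.0]
force: [0.3, 0.1, 0.2]
width: 0.004
gripper_force: 0.0
```

Request:
apply_moves([
  {"x":0,"y":0,"z":-0.2,"yaw":0,"hand":-1},
  {"x":0,"y":0,"z":-0.3,"yaw":0,"hand":-1},
  {"x":0,"y":0,"z":-0.3,"yaw":0,"hand":-1},
])

```text
clock: 7.9
position: [0.5363, -0.2233, 0.0785]
ee_rot: [-1.533, -2.742, -0.0]
force: [-0.2, 0.2, 0.7]
width: 0.002
gripper_force: 0.0
```

```bash
python3 - >/dev/null <<'E'
from h import *
im=get_image("side");cv2.imwrite("pics/n3.png",cv2.resize(im[185:265,185:285],None,fx=6,fy=6,interpolation=3))
E
```

```text
(no output)
```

View pics/n3.png

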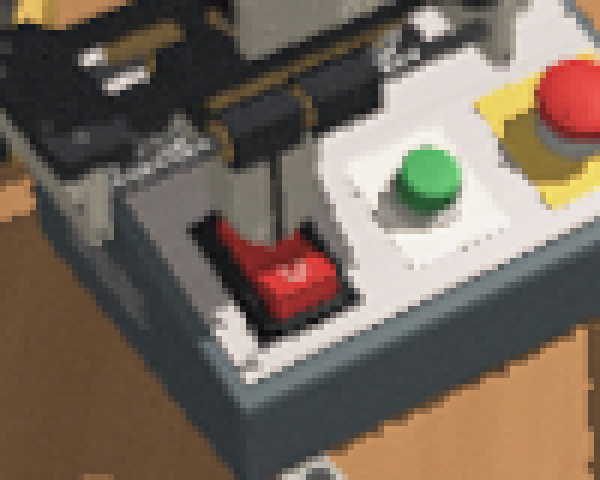

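The rocker has snapped on: its near half, with the ring at crop (295,270), is now raised. Next is the start button.

Request:
apply_moves([
  {"x":0,"y":0,"z":2,"yaw":0,"hand":-1},
  {"x":0,"y":0,"z":4,"yaw":0,"hand":-1},
  {"x":-3,"y":-1.3,"z":4,"yaw":0,"hand":-1},
  {"x":-6.4,"y":-2.7,"z":4,"yaw":0,"hand":-1},
  {"x":-6.4,"y":-2.7,"z":2,"yaw":0,"hand":-1},
  {"x":-6.4,"y":-2.7,"z":1,"yaw":0,"hand":-1},
  {"x":-6.4,"y":-2.7,"z":1,"yaw":0,"hand":-1},
])

```text
clock: 8.82
position: [0.4724, -0.2501, 0.0882]
ee_rot: [-1.532, -2.741, 0.0]
force: [-0.5, 0.7, 0.2]
width: 0.009
gripper_force: 0.0
```

```bash
python3 - >/dev/null <<'E'
from h import *
im=get_image("side");cv2.imwrite("pics/n4.png",cv2.resize(im[165:265,185:310],None,fx=6,fy=6,interpolation=3))
E
```

```text
(no output)
```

View pics/n4.png

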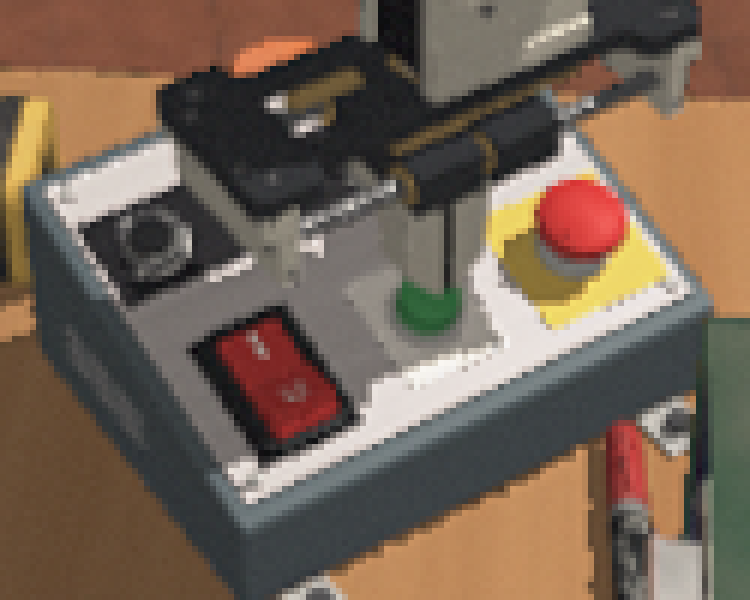

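The breaker at (155,235) is in with no yellow showing, the rocker is on, and the fingers are over the green button at (430,300). Pressing down.

Request:
apply_moves([
  {"x":0,"y":0,"z":-0.4,"yaw":0,"hand":-1},
  {"x":0,"y":0,"z":-0.7,"yaw":0,"hand":-1},
  {"x":0,"y":0,"z":-0.9,"yaw":0,"hand":-1},
  {"x":0,"y":0,"z":-0.9,"yaw":0,"hand":-1},
])

```text
clock: 9.38
position: [0.4733, -0.2511, 0.0802]
ee_rot: [1.532, 2.74, -0.0]
force: [2.5, -1.9, 4.4]
width: 0.007
gripper_force: 2.1
```

Request:
apply_moves([
  {"x":0,"y":0,"z":-0.1,"yaw":0,"hand":-1},
  {"x":0,"y":0,"z":-0.2,"yaw":0,"hand":-1},
  {"x":0,"y":0,"z":-0.3,"yaw":0,"hand":-1},
  {"x":0,"y":0,"z":-0.3,"yaw":0,"hand":-1},
])

```text
clock: 9.88
position: [0.4733, -0.2512, 0.0779]
ee_rot: [1.533, 2.74, 0.001]
force: [-0.1, -0.7, 16.0]
width: 0.006
gripper_force: 8.1
```

Request:
apply_moves([
  {"x":0,"y":0,"z":-0.1,"yaw":0,"hand":-1},
  {"x":0,"y":0,"z":-0.1,"yaw":0,"hand":-1},
])

```text
clock: 10.12
position: [0.4734, -0.2513, 0.0775]
ee_rot: [1.533, 2.739, 0.002]
force: [-2.6, -0.8, 25.7]
width: 0.003
gripper_force: 12.5
```

The tip has hit a hard stop: 25.7 N with only 0.4 mm more travel, so the button is fully down. I'll lift away and clear the view.

Request:
apply_moves([
  {"x":0,"y":0,"z":1,"yaw":0,"hand":-1},
  {"x":0,"y":0,"z":4,"yaw":0,"hand":-1},
  {"x":0,"y":0,"z":9,"yaw":0,"hand":-1},
  {"x":0,"y":0,"z":14,"yaw":0,"hand":-1},
  {"x":0,"y":0,"z":19,"yaw":0,"hand":-1},
  {"x":0,"y":0,"z":24,"yaw":0,"hand":-1},
  {"x":0,"y":0,"z":26,"yaw":0,"hand":-1},
  {"x":0,"y":0,"z":26,"yaw":0,"hand":-1},
  {"x":0,"y":0,"z":26,"yaw":0,"hand":-1},
])

```text
clock: 11.25
position: [0.4717, -0.2497, 0.3342]
ee_rot: [-1.531, -2.74, 0.0]
force: [0.6, 0.5, 0.0]
width: 0.005
gripper_force: 0.0
```

```bash
python3 - >/dev/null <<'E'
from h import *
im=get_image("side");cv2.imwrite("pics/n5.png",cv2.resize(im[160:290,170:350],None,fx=4.4,fy=4.4,interpolation=3))
E
```

```text
(no output)
```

View pics/n5.png

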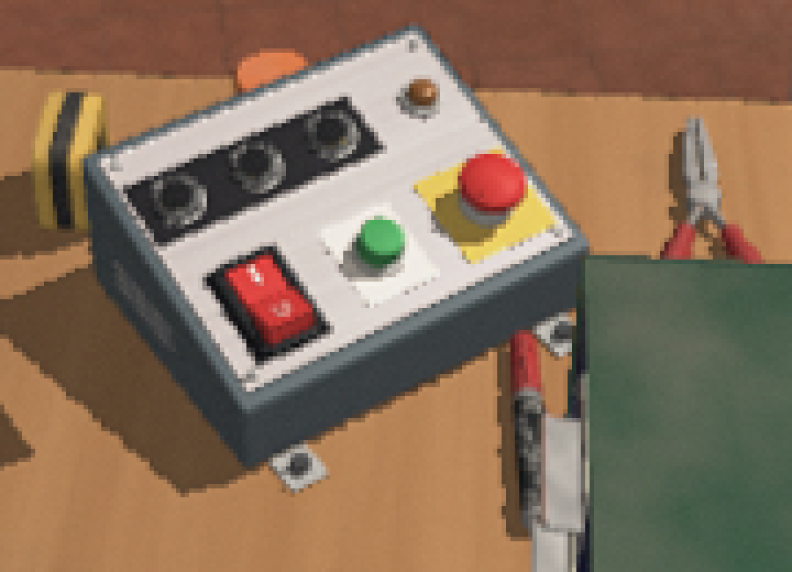

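The last picture shows the yellow band gone, the rocker on, the green button up again, the stop and loose things untouched, and the robot clear of everything.

```bash
python3 -c "
from cell import sign_off;print(sign_off())"
```

```text
the job is handed in; nothing more can be done
None
```

The job is handed in: the tripped breaker was pushed in, then the main switch snapped on, then start was pressed right down (against a hard stop) and came back up, with nothing else seen to be pressed or moved; the lamp still looked unlit.

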